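Fresh beaker from the nest for the receiver stand

ROBOT

A 6-joint arm with a two-finger parallel gripper is mounted at the origin on the work surface. World frame = base frame: x ahead of the robot, y to its left, z up, the work surface at z = 0. Lengths are in m, angles in rad, forces in N, time in s.
With the tool pointing down it reaches from about 0.225 to 0.725 m from the base axis. Payload 3.1 kg.
Tool frame: the origin (TCP) lies between the finger pads; the fingertips stand 8 mm ahead of it and the grasp point (between the pads) lies 11 mm behind it (robot.tip_extent is the distance from the TCP to the fingertips, in m); x points along the fingers, y is the direction in which the jaws open and shut, and the axes are right-handed (so a half turn about x gives the same grasp; the last joint's range is limited). The gripper opens to 85 mm and grips with 20 to 120 N. Pads are 22 mm wide; open, the fingers measure 114 mm over their backs; the gripper's body (76 mm by 85 mm) begins 54 mm behind the grasp point. The pads swing forward as they close: fully open they stand 13 mm farther back than shut.
Start: joints at [1.001, 0.048, 0.099, 1.622, 0, 1.443], TCP at [0.224, 0.475, 0.239] pointing down, gripper open.
Joint ranges: [-2.91, 2.91], [-0.99, 1.94], [-1.21, 1.42], [-2.12, 2.29], [-1.49, 1.47], [-3.14, 3.14]. Speed limits (rad/s): [2.79, 2.79, 3.14, 3.14, 3.14, 3.14].

INTERFACE

Orientations are given as a unit quaternion [x, y, z, w].
In Python, from workcell import robot gives the robot as it stands.
- The arm moves only by the tool apply_moves, never from a script. Its argument "rows" is a list of rows, each a list of 7 numbers: the shift along the tool's x, y, z in cm, then the turn, a rotation vector about the tool's x, y, z in rad, then the closure, from 0 (fully open) to 1 (shut). In form: [[x, y, z, wx, wy, wz, claw], ...]. A call has 1 to 10 rows; each row is the pose to reach, as a shift and turn from the pose commanded when the call began, along the tool's axes at that moment; what a row does not reach only later rows make up. A row lasts 1/10 s, in which the tool goes at most 50 mm and 8.59 degrees, less where a joint would pass 70% of its speed; a pose out of reach is approached as far as the arm can. A call with a gripper value outside its range is refused whole. The fingers move at their own pace and stop on an object; the grip force is fixed at half the most. Time passes only in rows, so rows that repeat a pose let the fingers close. It gives the time, the measured TCP pose, the force and the opening at its end, in the units of the state.
- robot.sense(): the state, without advancing time (a new reading comes with each control period).
- robot.read_camera(name): name is "scene" or "top" or "wrist"; returns the picture (480x640x3 uint8, red, green, blue); there is no depth.
- robot.camera_info(name): a dict with "fx", "fy", "cx", "cy" (pixels), "T" (4x4, takes a point from camera to world coordinates). Camera axes: x right, y down, z forward; pixel columns grow to the right and rows downward; lengths in m; the calibration is good to about 2 mm. The wrist camera is an equidistant fisheye: a pixel r from the principal point sees the ray r / f radians off the axis. A picture is of the moment at which its call begins: read the wrist's pose just before it. camera_info takes no time and is no camera call; for the wrist camera it gives the pose at the moment of the call.
- robot.close_job(): hands the job in, once; it reports no verdict.
The state is a dict: "clock": time; "joints": joint angles; "qvel": joint speeds; "joint_torque": joint torques, N m; "ee_pos": TCP position; "tool_rot": TCP orientation; "wrist_force": force on the tool from outside, world axes, zero at the start; "moment": the same for the moment, N m; "finger_gap": finger opening in m.
Only numpy, scipy, OpenCV 4.12 (cv2) and the standard library are available. Lean on these libraries where they do the work, as an engineer would, in place of code of your own. Each camera call takes 0.05 s, during which the arm holds its last target. There are 200 camera calls.

TASK

Take the top beaker off the nested stack without dragging the next one up with it, and set it down gently, upright, in the middle of the black pad of the receiver stand that has no beaker. Then swing that stand's spout in by its green tab until it stops over the beaker, and let go; leave the other beakers, the jar and the spatula where they are.

Things in the scene. Friction and masses are not known exactly. Their poses are not given: they have to be found in the camera images.
- cup_top: White plastic beaker, thin blue rim, plain cone: 80 mm high, 62 mm across the mouth, 41 mm across the foot, wall 2.3 mm, about 40 g. Origin: centre of the underside; z up. Top of three; move it. Its rim is 26 mm above the next rim, so a grip reaching lower clamps both; 1.3 mm play all round: draw it straight up, free after 60 mm. Inner floor 26 mm above the foot.
- cup_next: White plastic beaker, thin blue rim, plain cone: 80 mm high, 62 mm across the mouth, 41 mm across the foot, wall 2.3 mm, about 40 g. Origin: centre of the underside; z up. The second of the stack, 26 mm lower than the top one; it must stay in the stack.
- cup_bottom: White plastic beaker, thin blue rim, plain cone: 80 mm high, 62 mm across the mouth, 41 mm across the foot, wall 2.3 mm, about 40 g. Origin: centre of the underside; z up. The lowest of the stack, standing on the steel plate; it must stay.
- tray: Flat steel plate 130 x 130 x 6 mm, fixed to the bench, on whose middle the stack stands. Origin: centre of its underside, on the bench.
- stand_free: Empty receiver stand, fixed: white plate 175 x 110 x 12 mm (x from -57 to +118 mm), black round pad 84 mm across, steel pillar 20 mm thick at x = +90 mm with the swinging spout on top. Origin: under the pad centre at bench height; x points from pad to pillar, z up.
- pad (a point): Centre of the top face of the empty stand's black pad, 18 mm above the bench, axes as the stand's.
- spout (a joint): Angle (rad) of the empty stand's spout about its vertical pillar axis. 0: end stop, tip over the pad centre (arm along the stand's -x). Grows as it swings away, anticlockwise from above (1.57: arm along the stand's -y). Range 0 to 1.6, starts at 1.1 to 1.5, stays where left; about 1 N at the tab turns it.
- spout_tip (a point): Lower end of the nozzle, 90 mm from the pillar axis, 122 mm above the bench (24 mm above the rim of a beaker on the pad). Its steel arm is 12 mm wide, 133 to 143 mm above the bench; the hub on the pillar is 28 mm across, up to 146 mm.
- spout_tab (a point): Middle of the top of the upright green tab on the spout arm, 82 mm from the pillar axis, 189 mm above the bench. The tab is 24 mm long along the arm, 10 mm thick across it and stands free from 143 to 189 mm above the bench; it may be pushed or pinched.
- stand_busy: A second stand of the same make that is already in use, its spout fixed over its beaker (leave it). Origin and axes as for the empty stand.
- cup_used: White plastic beaker, thin blue rim, plain cone: 80 mm high, 62 mm across the mouth, 41 mm across the foot, wall 2.3 mm, about 40 g. Origin: centre of the underside; z up. It stands on the pad of the stand in use; leave it.
- bottle: Amber glass jar with black cap, 62 mm across, 125 mm high, standing on the bench; leave it. Origin: centre of its underside.
- spatula: Lab spatula with black handle lying on the bench, 170 mm long along its x; leave it. Origin: below its middle, on the bench.
Things that resemble listed ones, but are neither listed nor needed, are in the scene too. Leave any yellow look-alike of the cup_next alone.

How it is judged:
By the outcome, as a careful person would: the job done as asked, in the order asked, and still so for the second after the job is handed in, with the robot touching nothing.
It also fails if it takes over 64 s, if anything falls off the work surface, if the arm or the gripper's body presses on something with over 40 N, if the wrist force passes 120 N, or if a joint passes its speed limit or range.

## Working session

There is one attempt and no reset: what is moved stays moved. The work goes in short steps, Python scripts to look and compute and a tool call to move; the robot and the scene stay as the last step left them, time stands still between calls to the robot, and variables do not carry over. Pictures are saved under pics/ and viewed, about 8 in all and at most 12, crops included, and the job is handed in when it is done.

Besides the shell and the picture viewer there is one more tool, called as name([rows], argument=value, ...), one row to a line, values as JSON. apply_moves: Moves the arm, as the interface text tells. Its arguments: {"type":"object","properties":{"rows":{"type":"array"}},"required":["rows"]}

```bash
mkdir -p pics; ls; python3 - <<'E'
from workcell import robot
import cv2
s=robot.sense();print(s)
for n in("top","scene"):
    im=robot.read_camera(n);cv2.imwrite(f"pics/{n}0.png",im[:,:,::-1]);print(robot.camera_info(n))
E
```

```text
pics
{'clock': 0.0, 'joints': array([1.00120445e+00, 4.87464452e-02, 9.75749372e-02, 1.62198608e+00,
       1.81537437e-06, 1.44303742e+00]), 'qvel': array([-0.00106229,  0.00061512, -0.00023505,  0.00075486, -0.00036845,
       -0.00060987]), 'joint_torque': array([-1.28375996e-03, -3.38778949e+01,  3.20016325e+01,  2.02201609e-02,
       -2.14488332e-04, -3.32090366e-06]), 'ee_pos': array([0.22415716, 0.47408407, 0.23810789]), 'tool_rot': array([ 0.15415953,  0.69020734, -0.15572828,  0.68963568]), 'wrist_force': array([ 0.16407867,  0.03264978, -0.00202006]), 'moment': array([-0.01728778,  0.01204999,  0.02247061]), 'finger_gap': 0.08567116047208695}
{'fx': 447.4772574524565, 'fy': 447.4772574524565, 'cx': 315.89408662684775, 'cy': 239.22937387522586, 'T': array([[ 0.00751597, -0.99633691,  0.08518379,  0.48699275],
       [-0.99995211, -0.00802241, -0.00560458,  0.00842153],
       [ 0.00626743, -0.08513759, -0.99634949,  1.13652477],
       [ 0.        ,  0.        ,  0.        ,  1.        ]])}
{'fx': 524.4464129626649, 'fy': 524.4464129626649, 'cx': 317.3035052277462, 'cy': 241.8466629749835, 'T': array([[-0.53132658,  0.45990069, -0.71146569,  1.22979409],
       [ 0.84690052,  0.26728376, -0.45969436,  0.43568383],
       [-0.02125053, -0.84678849, -0.5315051 ,  0.63811319],
       [ 0.        ,  0.        ,  0.        ,  1.        ]])}
```

View pics/top0.png

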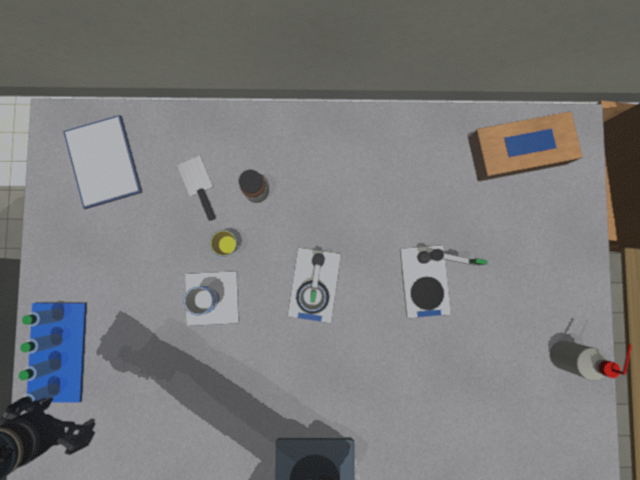

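View pics/scene0.png

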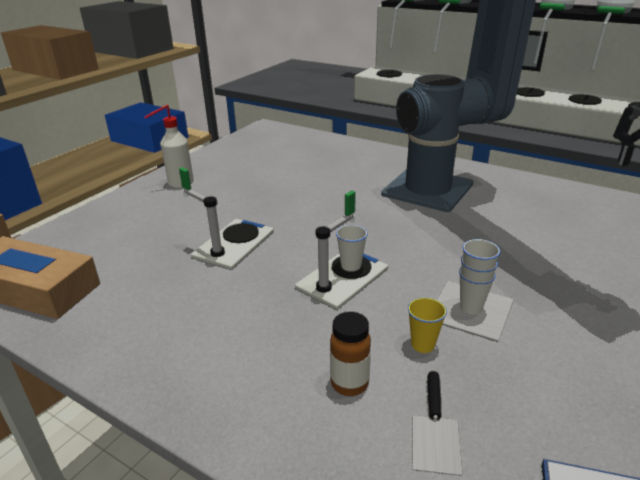

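The top view shows the stack at about (201,300), the free stand's pad at (427,293) with its tab at (482,262), the busy stand at (313,295), the yellow beaker at (225,243) and the jar at (254,185). Next I'll enlarge the stack and the free stand.

```bash
python3 - <<'E'
import cv2,numpy as np
t=cv2.imread("pics/top0.png");s=cv2.imread("pics/scene0.png")
f=lambda im,x,y,w,h,k:cv2.resize(im[y:y+h,x:x+w],None,fx=k,fy=k,interpolation=cv2.INTER_CUBIC)
a=f(t,170,225,80,60+45,5);b=f(t,390,225,110,105,5)[:, :]
a=cv2.resize(a,(400,525))
o=np.hstack([a,b[:, :400]]) if 0 else np.hstack([f(t,180,260,64,75,5),f(t,395,240,96,85,5)[:375]])
cv2.imwrite("pics/c1.png",o)
E
```

```text
(no output)
```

View pics/c1.png

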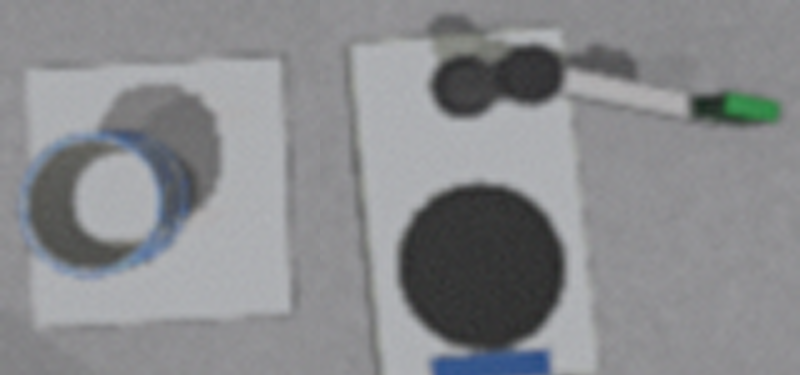

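```bash
cat > h.py <<'E'
import numpy as np
from workcell import robot
from scipy.spatial.transform import Rotation as R
def ray(n,u,v,z,I=None):
    I=I or robot.camera_info(n);T=I["T"];d=T[:3,:3]@[(u-I["cx"])/I["fx"],(v-I["cy"])/I["fy"],1]
    o=T[:3,3];return o+d*(z-o[2])/d[2]
def proj(n,p):
    I=robot.camera_info(n);T=I["T"];q=T[:3,:3].T@(np.array(p)-T[:3,3])
    if n=="wrist":
        r=np.hypot(q[0],q[1]);a=np.arctan2(r,q[2]);return I["fx"]*a*q[0]/r+I["cx"],I["fy"]*a*q[1]/r+I["cy"]
    return I["fx"]*q[0]/q[2]+I["cx"],I["fy"]*q[1]/q[2]+I["cy"]
E
python3 - <<'E'
from h import *
c=lambda x0,y0,x,y:(x0+x/5-.4,y0+y/5-.4)
for n,p,z in [("rim",c(180,260,93,203),.138),("tray",c(180,260,159,191),.006),("pad",c(331,240,482.5,266),.018),("hub",c(331,240,530,74),.146),("foot",c(331,240,465,86),.03),("tab",c(331,240,757,108),.189)]:
    print(n,p,ray("top",*p,z).round(4))
w=ray("top",*c(180,260,27,68),.006);w2=ray("top",*c(180,260,281,58),.006);print(w,w2)
E
```

```text
rim (198.2, 300.20000000000005) [0.435  0.2619 0.138 ]
tray (211.4, 297.8) [0.4343 0.2626 0.006 ]
pad (427.1, 292.8) [ 0.4511 -0.2755  0.018 ]
hub (436.6, 254.4) [ 0.54   -0.2653  0.146 ]
foot (423.6, 256.8) [ 0.5401 -0.2649  0.03  ]
tab (482.0, 261.20000000000005) [ 0.5241 -0.3496  0.189 ]
[0.49526083 0.33058042 0.006     ] [0.50124758 0.20308884 0.006     ]
```

```bash
cat >> h.py <<'E'
def goto(p,yaw):
    """shift (cm) and rotvec in tool axes to TCP p, tool down, jaw axis at yaw (deg)"""
    s=robot.sense();A=R.from_quat(s["tool_rot"]);a=np.radians(yaw)
    best=None
    for k in (0,np.pi):
        y=np.array([np.cos(a+k),np.sin(a+k),0]);x=np.array([0,0,-1.])
        B=R.from_matrix(np.c_[x,y,np.cross(x,y)]);w=(A.inv()*B).as_rotvec()
        if best is None or np.linalg.norm(w)<np.linalg.norm(best):best=w
    print("t",s["clock"],"pos",s["ee_pos"].round(4),"F",s["wrist_force"].round(2),"gap",round(s["finger_gap"],4),"j",s["joints"].round(2))
    print("shift cm",(A.inv().apply(np.array(p)-s["ee_pos"])*100).round(2),"rotvec",best.round(3))
E
python3 - <<'E'
from h import *
s=robot.sense();print(R.from_quat(s["tool_rot"]).as_matrix().round(3),robot.tip_extent)
for y in (25,-65,90,45,0):goto((.435,.262,.20),y)
I=robot.camera_info("wrist");A=R.from_quat(s["tool_rot"]);print(I["fx"],A.inv().apply(I["T"][:3,3]-s["ee_pos"]),(A.inv().as_matrix()@I["T"][:3,:3]).round(2))
print(ray("top",225,240,.08))
E
```

```text
[[-0.001  0.428  0.904]
 [-0.002  0.904 -0.428]
 [-1.    -0.002 -0.   ]] 0.008
t 0.1 pos [0.2242 0.4741 0.2382] F [-0.36  0.39  0.55] gap 0.0852 j [ 1.    0.05  0.1   1.62 -0.    1.44]
shift cm [  3.84 -10.15  28.13] rotvec [0.693 0.    0.002]
t 0.1 pos [0.2242 0.4741 0.2382] F [-0.36  0.39  0.55] gap 0.0852 j [ 1.    0.05  0.1   1.62 -0.    1.44]
shift cm [  3.84 -10.15  28.13] rotvec [-0.878 -0.001  0.002]
t 0.1 pos [0.2242 0.4741 0.2382] F [-0.36  0.39  0.55] gap 0.0852 j [ 1.    0.05  0.1   1.62 -0.    1.44]
shift cm [  3.84 -10.15  28.13] rotvec [-0.442 -0.001  0.002]
t 0.1 pos [0.2242 0.4741 0.2382] F [-0.36  0.39  0.55] gap 0.0852 j [ 1.    0.05  0.1   1.62 -0.    1.44]
shift cm [  3.84 -10.15  28.13] rotvec [0.344 0.    0.002]
t 0.1 pos [0.2242 0.4741 0.2382] F [-0.36  0.39  0.55] gap 0.0852 j [ 1.    0.05  0.1   1.62 -0.    1.44]
shift cm [  3.84 -10.15  28.13] rotvec [1.129e+00 1.000e-03 2.000e-03]
371.64829954431775 [-0.13559359  0.0012754  -0.08392367] [[ 0.   -0.32  0.95]
 [ 1.    0.    0.  ]
 [-0.    0.95  0.32]]
[0.57375928 0.21754903 0.08      ]
```

apply_moves([
  [3.84,-10.15,28.13,0,0,0,0],
  [3.84,-10.15,28.13,0,0,0,0],
  [3.84,-10.15,28.13,0,0,0,0],
  [3.84,-10.15,28.13,0,0,0,0],
  [3.84,-10.15,28.13,0,0,0,0],
  [3.84,-10.15,28.13,0,0,0,0],
  [3.84,-10.15,28.13,0,0,0,0],
  [3.84,-10.15,28.13,0,0,0,0],
  [3.84,-10.15,28.13,0,0,0,0],
  [3.84,-10.15,28.13,0,0,0,0],
])

```text
clock: 1.1
ee_pos: [0.4345, 0.2638, 0.2011]
tool_rot: [0.154, 0.69, -0.154, 0.69]
wrist_force: [-0.2, -0.3, -0.1]
finger_gap: 0.0859
```

```bash
python3 - <<'E'
from h import *
import cv2
goto((.435,.262,.125),64.7)
for p in [(.435,.262,.138)]+[(.435+.031*np.cos(a),.262+.031*np.sin(a),.138) for a in (0,1.57,3.14,4.71)]:print(np.round(proj("wrist",p),1))
cv2.imwrite("pics/w1.png",robot.read_camera("wrist")[:,:,::-1])
E
```

```text
t 1.1 pos [0.4345 0.2638 0.2011] F [-0.25 -0.28 -0.15] gap 0.0859 j [ 0.41 -0.   -0.03  1.55  0.    0.85]
shift cm [ 7.61 -0.14  0.13] rotvec [ 0.002 -0.    -0.   ]
[316.4 270.4]
[338.1 312.4]
[365.4 249.1]
[292.6 223.9]
[269.6 290.3]
```

View pics/w1.png

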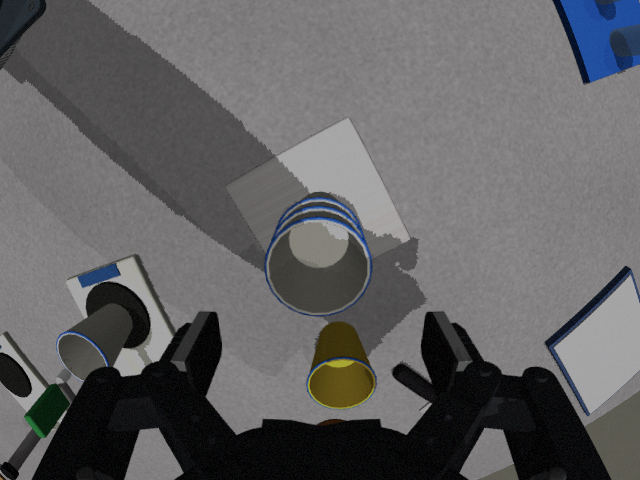

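```bash
python3 - <<'E'
from h import *
import cv2
s=robot.sense();A=R.from_quat(s["tool_rot"])
for tx in (-.01,-.005,0,.004,.008):
  print(tx,[np.round(proj("wrist",s["ee_pos"]+A.apply([tx,y,z])),0) for y in(-.043,.043) for z in(-.011,.011)])
im=cv2.imread("pics/w1.png")[290:430,100:540];cv2.imwrite("pics/c2.png",cv2.convertScaleAbs(cv2.resize(im,(800,255),interpolation=cv2.INTER_CUBIC),alpha=2.5,beta=10))
E
```

```text
-0.01 [array([210., 313.]), array([217., 357.]), array([426., 314.]), array([419., 358.])]
-0.005 [array([213., 307.]), array([220., 351.]), array([423., 308.]), array([416., 351.])]
0 [array([216., 302.]), array([223., 344.]), array([420., 302.]), array([414., 345.])]
0.004 [array([219., 297.]), array([224., 340.]), array([418., 298.]), array([412., 340.])]
0.008 [array([221., 293.]), array([226., 335.]), array([415., 293.]), array([410., 335.])]
```

View pics/c2.png

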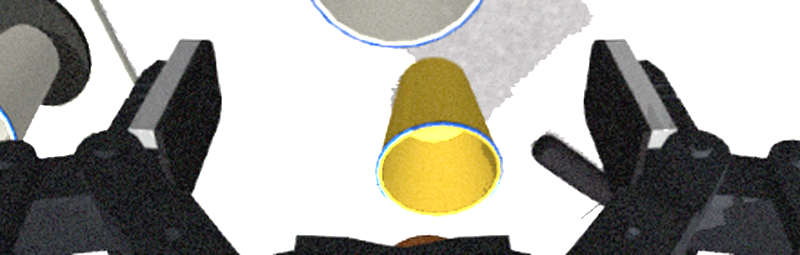

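apply_moves([
  [2.0,-0.15,0.1,0,0,0,0],
  [4.5,-0.15,0.1,0,0,0,0],
  [6.5,-0.15,0.1,0,0,0,0],
  [7.6,-0.15,0.1,0,0,0,0],
  [8.1,-0.15,0.1,0,0,0,0],
  [8.1,-0.15,0.1,0,0,0,0],
  [8.1,-0.15,0.1,0,0,0,0],
])

```text
clock: 1.85
ee_pos: [0.4362, 0.2613, 0.1211]
tool_rot: [0.155, 0.689, -0.154, 0.691]
wrist_force: [0.3, 0.1, -0.5]
finger_gap: 0.0856
```

```bash
python3 - <<'E'
from h import *
import cv2
goto((.435,.262,.120),64.7)
a=robot.read_camera("wrist")[180:420,100:540,::-1]
cv2.imwrite("pics/w2.png",cv2.convertScaleAbs(cv2.resize(a,None,fx=1.8,fy=1.8),alpha=1.8,beta=5))
E
```

```text
t 1.85 pos [0.4362 0.2613 0.1211] F [ 0.33  0.06 -0.51] gap 0.0856 j [ 0.41  0.01 -0.18  1.38  0.    0.85]
shift cm [ 0.11  0.01 -0.14] rotvec [ 0.     0.001 -0.001]
```

View pics/w2.png

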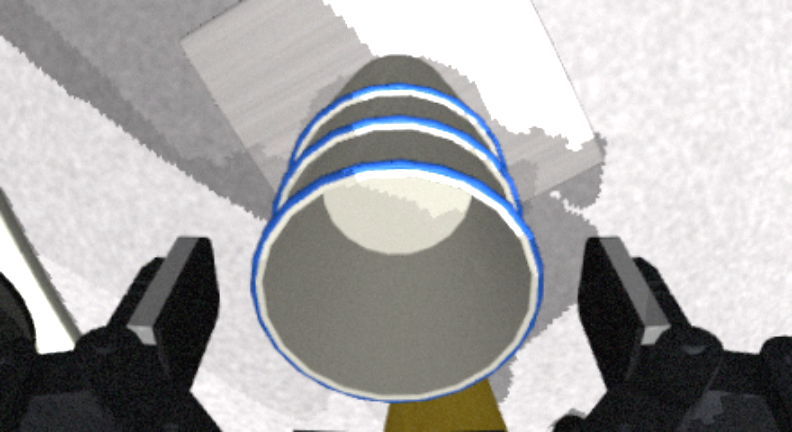

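apply_moves([
  [0,0,-0.1,0,0,0,0],
  [0,0,-0.1,0,0,0,0.2],
  [0,0,-0.1,0,0,0,0.4],
  [0,0,-0.1,0,0,0,0.6],
  [0,0,-0.1,0,0,0,0.8],
  [0,0,-0.1,0,0,0,1],
  [0,0,-0.1,0,0,0,1],
  [0,0,-0.1,0,0,0,1],
])

```text
clock: 2.7
ee_pos: [0.4357, 0.2614, 0.1213]
tool_rot: [0.155, 0.689, -0.154, 0.691]
wrist_force: [0.2, -1.0, 4.7]
finger_gap: 0.0592
```

```bash
python3 - <<'E'
from h import *
import cv2
goto((.435,.262,.120),64.7)
for z in (.112,.138):print(z,[np.round(proj("wrist",(.435+.031*np.cos(a),.262+.031*np.sin(a),z)),0) for a in np.radians([64.7,244.7])])
a=robot.read_camera("wrist")[180:420,100:540,::-1]
cv2.imwrite("pics/w3.png",cv2.convertScaleAbs(cv2.resize(a,None,fx=1.8,fy=1.8),alpha=1.8,beta=5))
E
```

```text
t 2.7 pos [0.4357 0.2614 0.1213] F [ 0.15 -0.97  4.7 ] gap 0.0592 j [ 0.41  0.01 -0.18  1.38 -0.    0.85]
shift cm [ 0.13  0.02 -0.09] rotvec [-0.     0.002 -0.002]
0.112 [array([387., 313.]), array([250., 313.])]
0.138 [array([398., 345.]), array([239., 345.])]
```

View pics/w3.png

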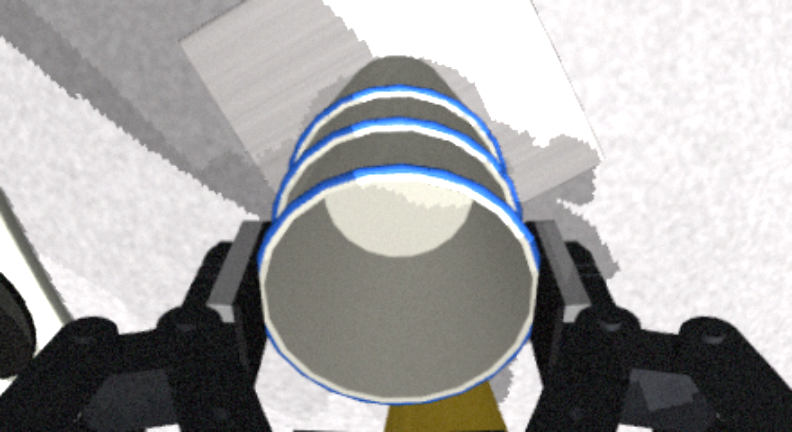

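apply_moves([
  [-0.5,0,0,0,0,0,1],
  [-1,0,0,0,0,0,1],
  [-2,0,0,0,0,0,1],
  [-3,0,0,0,0,0,1],
  [-3,0,0,0,0,0,1],
])

```text
clock: 3.25
ee_pos: [0.4359, 0.2617, 0.1522]
tool_rot: [0.156, 0.689, -0.154, 0.691]
wrist_force: [-0.1, -0.1, 0.0]
finger_gap: 0.0585
```

```bash
python3 - <<'E'
from h import *
import cv2
goto((.435,.262,.33),64.7)
a=robot.read_camera("scene")[150:350,400:560,::-1]
cv2.imwrite("pics/s3.png",cv2.resize(a,None,fx=3,fy=3))
E
```

```text
t 3.25 pos [0.4359 0.2617 0.1522] F [-0.12 -0.11  0.02] gap 0.0585 j [ 0.41 -0.   -0.12  1.44  0.    0.85]
shift cm [-17.78   0.04  -0.05] rotvec [-0.     0.002 -0.003]
```

View pics/s3.png

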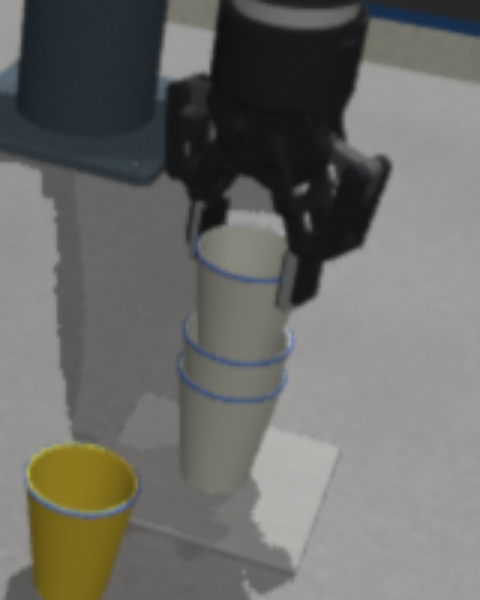

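apply_moves([
  [-1,0,0,0,0,0,1],
  [-2.5,0,0,0,0,0,1],
  [-4,0,0,0,0,0,1],
  [-6,0,0,0,0,0,1],
  [-9,0,0,0,0,0,1],
  [-12,0,0,0,0,0,1],
  [-14,0,0,0,0,0,1],
  [-15,0,0,0,0,0,1],
  [-15,0,0,0,0,0,1],
])

```text
clock: 4.2
ee_pos: [0.4356, 0.2616, 0.3025]
tool_rot: [0.156, 0.689, -0.154, 0.691]
wrist_force: [-0.0, -0.4, -0.8]
finger_gap: 0.0589
```

```bash
python3 - <<'E'
from h import *
goto((.4518,-.2760,.302),64.7)
E
```

```text
t 4.2 pos [0.4356 0.2616 0.3025] F [-0.03 -0.44 -0.84] gap 0.0589 j [ 0.41  0.03  0.2   1.74 -0.    0.85]
shift cm [-4.000e-02 -4.790e+01  2.445e+01] rotvec [-0.     0.003 -0.003]
```

apply_moves([
  [0,-1.6,0.8,0,0,0,1],
  [0,-4.8,2.4,0,0,0,1],
  [0,-8.8,4.5,0,0,0,1],
  [0,-12.8,6.5,0,0,0,1],
  [0,-16.8,8.6,0,0,0,1],
  [0,-20.8,10.6,0,0,0,1],
  [0,-24.8,12.7,0,0,0,1],
  [0,-28.0,14.3,0,0,0,1],
  [0,-30,15.3,0,0,0,1],
  [0,-31,15.8,0,0,0,1],
])

```text
clock: 5.2
ee_pos: [0.4443, -0.0883, 0.2983]
tool_rot: [0.156, 0.691, -0.156, 0.689]
wrist_force: [-0.2, 0.3, -0.2]
finger_gap: 0.059
```

```bash
python3 - <<'E'
from h import *
goto((.4518,-.2760,.200),64.7)
E
```

```text
t 5.2 pos [ 0.4443 -0.0883  0.2983] F [-0.24  0.32 -0.23] gap 0.059 j [-0.34 -0.11  0.06  1.75 -0.    0.1 ]
shift cm [  9.82 -16.62   8.78] rotvec [-0.003 -0.003  0.001]
```

apply_moves([
  [0,-3,1.6,0,0,0,1],
  [0,-7,3.7,0,0,0,1],
  [0,-11,5.8,0,0,0,1],
  [0,-14.5,7.7,0,0,0,1],
  [1,-16.6,8.8,0,0,0,1],
  [4,-16.6,8.8,0,0,0,1],
  [8,-16.6,8.8,0,0,0,1],
  [9.8,-16.6,8.8,0,0,0,1],
  [9.8,-16.6,8.8,0,0,0,1],
  [9.8,-16.6,8.8,0,0,0,1],
])

```text
clock: 6.2
ee_pos: [0.4535, -0.2734, 0.2016]
tool_rot: [0.155, 0.69, -0.154, 0.69]
wrist_force: [0.0, -0.2, 0.0]
finger_gap: 0.0589
```

```bash
python3 - <<'E'
from h import *
import cv2
goto((.4518,-.2760,.082),64.7)
s=robot.sense();print(R.from_quat(s["tool_rot"]).as_matrix()[:,0])
z0=s["ee_pos"][2]-.063
P=s["ee_pos"]+[-.0008,.0006,0]
for n in("top","scene"):
  print(n,"foot",[np.round(proj(n,(P[0],P[1],z0+h)),1) for h in(0,.08)],"pad",np.round(proj(n,(.4511,-.2755,.018)),1))
a=robot.read_camera("scene")[110:290,170:320,::-1];b=robot.read_camera("top")[230:350,390:490,::-1]
cv2.imwrite("pics/s4.png",np.hstack([cv2.resize(a,(450,540)),cv2.resize(b,(350,540))]))
E
```

```text
t 6.2 pos [ 0.4535 -0.2734  0.2016] F [ 0.   -0.2   0.04] gap 0.0589 j [-0.67  0.06  0.03  1.55  0.   -0.23]
shift cm [11.96 -0.31 -0.03] rotvec [ 0.001 -0.001 -0.001]
[-0.00103498  0.00110657 -0.99999885]
top foot [array([439.7, 293.9]), array([450.8, 295.4])] pad [427.1 292.8]
scene foot [array([236.4, 185.1]), array([232.4, 150.7])] pad [241.3 231.8]
```

View pics/s4.png

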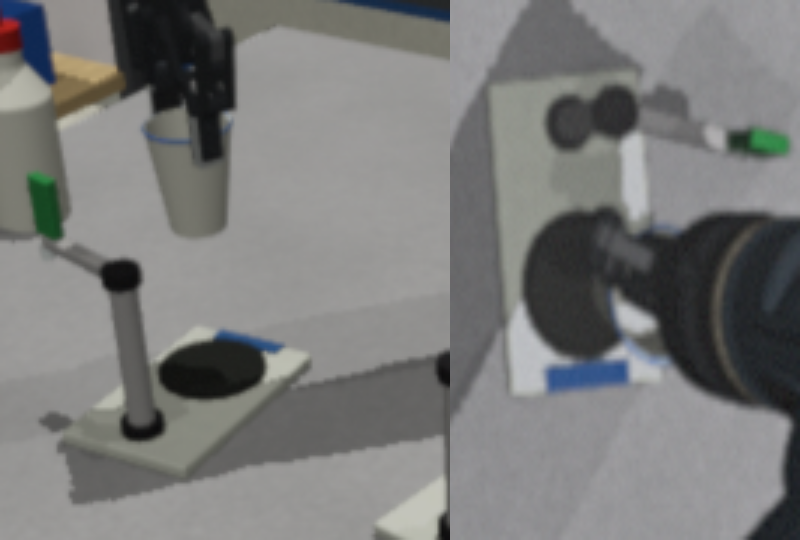

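apply_moves([
  [1.5,-0.3,0,0,0,0,1],
  [4.5,-0.3,0,0,0,0,1],
  [7.5,-0.3,0,0,0,0,1],
  [9.5,-0.3,0,0,0,0,1],
  [10.6,-0.3,0,0,0,0,1],
  [11.2,-0.3,0,0,0,0,1],
  [11.5,-0.3,0,0,0,0,1],
  [11.5,-0.3,0,0,0,0,1],
])

```text
clock: 7.1
ee_pos: [0.4528, -0.2774, 0.0877]
tool_rot: [0.155, 0.689, -0.155, 0.69]
wrist_force: [0.3, -0.5, -0.9]
finger_gap: 0.0589
```

```bash
python3 - <<'E'
from h import *
goto((.4518,-.2760,.081),64.7)
E
```

```text
t 7.1 pos [ 0.4528 -0.2774  0.0877] F [ 0.33 -0.48 -0.91] gap 0.0589 j [-0.68  0.08 -0.17  1.32 -0.   -0.23]
shift cm [ 0.67  0.09 -0.15] rotvec [-0.     0.001  0.   ]
```

apply_moves([
  [0.2,0.08,-0.12,0,0,0,1],
  [0.35,0.08,-0.12,0,0,0,1],
  [0.45,0.08,-0.12,0,0,0,1],
  [0.45,0.08,-0.12,0,0,0,1],
])

```text
clock: 7.5
ee_pos: [0.4516, -0.2758, 0.0825]
tool_rot: [0.155, 0.69, -0.155, 0.69]
wrist_force: [-0.5, 0.9, -0.5]
finger_gap: 0.059
```

```bash
python3 - <<'E'
from h import *
goto((.4518,-.2760,.081),64.7)
E
```

```text
t 7.5 pos [ 0.4516 -0.2758  0.0825] F [-0.54  0.87 -0.53] gap 0.059 j [-0.67  0.08 -0.18  1.31 -0.   -0.23]
shift cm [ 0.15 -0.01  0.02] rotvec [-0.  0.  0.]
```

apply_moves([
  [0.1,0,0,0,0,0,1],
  [0.1,0,0,0,0,0,1],
])

```text
clock: 7.7
ee_pos: [0.4516, -0.2757, 0.0814]
tool_rot: [0.155, 0.69, -0.155, 0.69]
wrist_force: [0.6, 0.1, -0.5]
finger_gap: 0.0588
```

apply_moves([
  [0.08,0,0,0,0,0,1],
  [0.08,0,0,0,0,0,1],
])

```text
clock: 7.9
ee_pos: [0.4518, -0.2759, 0.0813]
tool_rot: [0.155, 0.69, -0.155, 0.69]
wrist_force: [-0.4, 0.4, 2.9]
finger_gap: 0.0588
```

The wrist reads 2.9 N, so the beaker is on the pad. I'll open slowly and then rise.

apply_moves([
  [0,0,0,0,0,0,0.28],
  [0,0,0,0,0,0,0.2],
  [0,0,0,0,0,0,0.1],
  [0,0,0,0,0,0,0],
  [0,0,0,0,0,0,0],
  [0,0,0,0,0,0,0],
])

```text
clock: 8.5
ee_pos: [0.4515, -0.2757, 0.0805]
tool_rot: [0.155, 0.69, -0.155, 0.69]
wrist_force: [-0.6, -0.3, -0.3]
finger_gap: 0.0857
```

apply_moves([
  [-1,0,0,0,0,0,0],
  [-3,0,0,0,0,0,0],
  [-6,0,0,0,0,0,0],
  [-10,0,0,0,0,0,0],
  [-14,0,0,0,0,0,0],
  [-17,0,0,0,0,0,0],
  [-18,0,0,0,0,0,0],
  [-18,0,0,0,0,0,0],
])

```text
clock: 9.3
ee_pos: [0.4525, -0.2765, 0.2632]
tool_rot: [0.154, 0.688, -0.156, 0.691]
wrist_force: [-0.0, -0.4, 0.3]
finger_gap: 0.0853
```

```bash
python3 - <<'E'
from h import *
import cv2
goto((.5241,-.3475,.26),-10.7)
s=robot.sense();A=R.from_quat(s["tool_rot"])
print("rim",[np.round(proj("wrist",(.4511+.031*np.cos(a),-.2755+.031*np.sin(a),.098)),0) for a in(0,1.57,3.14,4.71)])
print("tab",np.round(proj("wrist",(.5241,-.3496,.189)),0),"hub",np.round(proj("wrist",(.54,-.2653,.146)),0))
cv2.imwrite("pics/w5.png",robot.read_camera("wrist")[:,:,::-1])
a=robot.read_camera("top");cv2.imwrite("pics/t5.png",a[:,:,::-1])
E
```

```text
t 9.3 pos [ 0.4525 -0.2765  0.2632] F [-0.   -0.43  0.32] gap 0.0853 j [-0.68  0.06  0.16  1.67 -0.   -0.23]
shift cm [ 0.37 -3.36  9.51] rotvec [ 1.316  0.005 -0.002]
rim [array([335., 250.]), array([354., 203.]), array([304., 185.]), array([287., 233.])]
tab [271. 382.] hub [379. 326.]
```

View pics/w5.png

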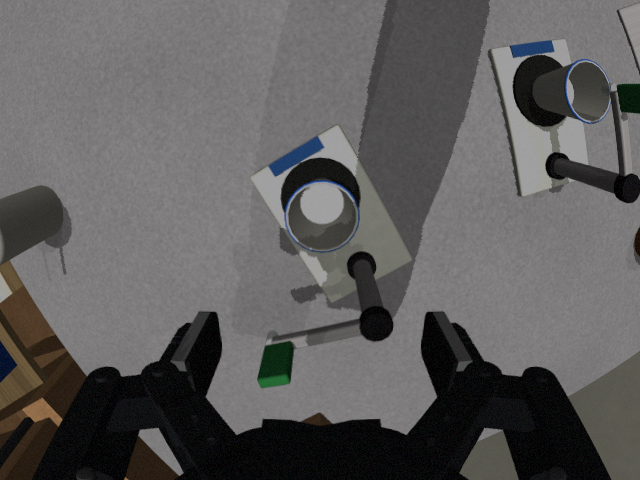

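Measured from the wrist view, the beaker's rim centre is (322,216) against (320,218) predicted, so it stands upright on the pad. The hub is at (376,323) and the tab top at about (275,381), close to prediction. Now I'll go to the tab and pinch it.

apply_moves([
  [0.5,-3.2,9.6,1.316,0,0,0],
  [0.5,-3.2,9.6,1.316,0,0,0],
  [0.5,-3.2,9.6,1.316,0,0,0],
  [0.5,-3.2,9.6,1.316,0,0,0],
  [0.5,-3.2,9.6,1.316,0,0,0],
  [0.5,-3.2,9.6,1.316,0,0,0],
  [0.5,-3.2,9.6,1.316,0,0,0],
  [0.5,-3.2,9.6,1.316,0,0,0],
  [0.5,-3.2,9.6,1.316,0,0,0],
  [0.5,-3.2,9.6,1.316,0,0,0],
])

```text
clock: 10.4
ee_pos: [0.5238, -0.345, 0.2525]
tool_rot: [-0.544, -0.453, 0.545, -0.449]
wrist_force: [-0.2, 0.5, -0.1]
finger_gap: 0.0854
```

```bash
python3 - <<'E'
from h import *
import cv2
goto((.5250,-.3465,.165),-10.7)
print("tab",np.round(proj("wrist",(.525,-.3465,.189)),0),"hub",np.round(proj("wrist",(.54,-.2653,.146)),0))
a=robot.read_camera("wrist");cv2.imwrite("pics/w6.png",a[:,:,::-1])
E
```

```text
t 10.4 pos [ 0.5238 -0.345   0.2525] F [-0.17  0.5  -0.13] gap 0.0854 j [-0.69  0.34  0.46  1.7  -0.    1.07]
shift cm [8.75 0.19 0.15] rotvec [-0.    -0.003  0.005]
tab [325. 271.] hub [324. 125.]
```

View pics/w6.png

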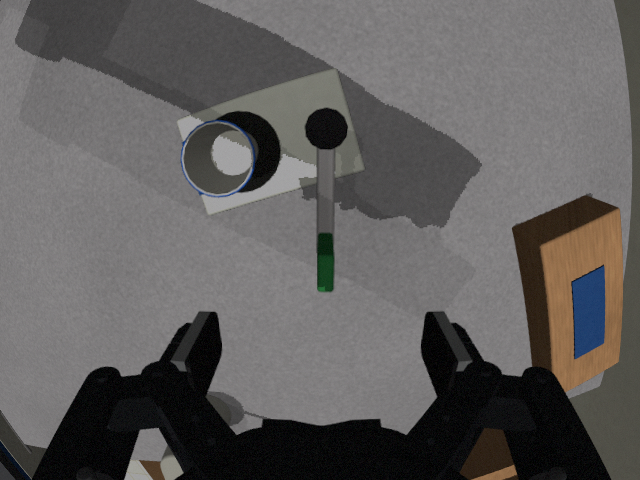

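The tab top is at (325,272) against (325,271) predicted, and the arm lines up with the tool. I'll descend and pinch.

apply_moves([
  [2.5,0.19,0.15,0,0,0,0],
  [5.5,0.19,0.15,0,0,0,0],
  [7.8,0.19,0.15,0,0,0,0],
  [8.7,0.19,0.15,0,0,0,0],
  [8.7,0.19,0.15,0,0,0,0.2],
  [8.7,0.19,0.15,0,0,0,0.5],
  [8.7,0.19,0.15,0,0,0,0.8],
  [8.7,0.19,0.15,0,0,0,1],
  [8.7,0.19,0.15,0,0,0,1],
  [8.7,0.19,0.15,0,0,0,1],
])

```text
clock: 11.45
ee_pos: [0.5264, -0.348, 0.17]
tool_rot: [-0.544, -0.451, 0.544, -0.452]
wrist_force: [-0.2, 1.1, 4.6]
finger_gap: 0.0095
```

```bash
python3 - <<'E'
from h import *
s=robot.sense();A=R.from_quat(s["tool_rot"]);p=s["ee_pos"];print(s["clock"],p.round(4),s["wrist_force"].round(1),s["moment"].round(2),s["finger_gap"],R.from_quat(s["tool_rot"]).as_matrix()[:,1].round(3))
c=np.array([.5402,-.2652]);d=p[:2]-c;print(np.hypot(*d),np.degrees(np.arctan2(d[1],d[0])))
# remaining rotation to stop (stand -x at 186.7)
for deg in range(8,81,8):
    r=R.from_rotvec([0,0,-np.radians(deg)]);q=np.r_[c,p[2]]+r.apply(p-np.r_[c,p[2]])
    print(deg,(A.inv().apply(q-p)*100).round(2),round(np.radians(deg),3))
E
```

```text
11.45 [ 0.5264 -0.348   0.17  ] [-0.2  1.1  4.6] [0.08 0.27 0.14] 0.009533180342897107 [ 0.983 -0.186  0.001]
0.08390408902762335 -99.47086828639966
8 [-0.   -1.17 -0.06] 0.14
16 [-0.   -2.32 -0.28] 0.279
24 [-0.   -3.43 -0.65] 0.419
32 [-0.01 -4.47 -1.18] 0.559
40 [-0.01 -5.43 -1.85] 0.698
48 [-0.01 -6.29 -2.64] 0.838
56 [-0.01 -7.03 -3.55] 0.977
64 [-0.01 -7.64 -4.55] 1.117
72 [-0.02 -8.1  -5.63] 1.257
80 [-0.02 -8.41 -6.76] 1.396
```

apply_moves([
  [0,-0.58,-0.02,0.07,0,0,1],
  [0,-1.17,-0.06,0.14,0,0,1],
  [0,-2.32,-0.28,0.279,0,0,1],
  [0,-3.43,-0.65,0.419,0,0,1],
  [0,-4.47,-1.18,0.559,0,0,1],
  [0,-5.43,-1.85,0.698,0,0,1],
  [0,-6.29,-2.64,0.838,0,0,1],
  [0,-7.03,-3.55,0.977,0,0,1],
  [0,-7.64,-4.55,1.117,0,0,1],
  [0,-7.64,-4.55,1.117,0,0,1],
])

```text
clock: 12.45
ee_pos: [0.4633, -0.2894, 0.17]
tool_rot: [0.704, 0.091, -0.698, 0.095]
wrist_force: [8.8, -3.2, -2.1]
finger_gap: 0.0093
```

```bash
cat > sw.py <<'E'
from h import *
s=robot.sense();A=R.from_quat(s["tool_rot"]);p=s["ee_pos"];print(s["clock"],p.round(4),s["wrist_force"].round(1),s["moment"].round(2),s["finger_gap"],s["joints"].round(2))
c=np.array([.5402,-.2652]);d=p[:2]-c;a=np.degrees(np.arctan2(d[1],d[0]));y=A.as_matrix()[:,1];print(np.hypot(*d),"pos angle",a,"yaw-90",np.degrees(np.arctan2(y[1],y[0]))-90,"stop -173.3")
for deg in (2,4,6,8,10,12):
    r=R.from_rotvec([0,0,-np.radians(deg)]);q=np.r_[c,p[2]]+r.apply(p-np.r_[c,p[2]])
    print(deg,(A.inv().apply(q-p)*100).round(2),round(np.radians(deg),3))
E
python3 sw.py
```

```text
12.45 [ 0.4633 -0.2894  0.17  ] [ 8.8 -3.2 -2.1] [-0.34 -1.36 -0.43] 0.009277796718332858 [-0.68  0.09  0.    1.48  0.    2.19]
0.08057358725665055 pos angle -162.53306809790223 yaw-90 -164.87741444962538 stop -173.3
2 [-0.   -0.28  0.01] 0.035
4 [-0.   -0.56  0.  ] 0.07
6 [-0.   -0.84 -0.01] 0.105
8 [-0.01 -1.12 -0.03] 0.14
10 [-0.01 -1.4  -0.07] 0.175
12 [-0.01 -1.68 -0.11] 0.209
```

apply_moves([
  [0,-0.28,-0.1,0.035,0,0,1],
  [0,-0.56,-0.2,0.07,0,0,1],
  [0,-0.84,-0.25,0.105,0,0,1],
  [0,-0.98,-0.25,0.122,0,0,1],
  [0,-0.98,-0.25,0.122,0,0,1],
])

```text
clock: 12.95
ee_pos: [0.4615, -0.2801, 0.17]
tool_rot: [0.707, 0.049, -0.704, 0.052]
wrist_force: [4.8, -3.2, 1.2]
finger_gap: 0.0086
```

```bash
python3 sw.py
```

```text
12.95 [ 0.4615 -0.2801  0.17  ] [ 4.8 -3.2  1.2] [-0.48 -0.65 -0.41] 0.008613779979395674 [-0.67  0.07 -0.01  1.48  0.    2.33]
0.0801029408200353 pos angle -169.2687887975028 yaw-90 -171.78596291859515 stop -173.3
2 [-0.   -0.28  0.01] 0.035
4 [-0.   -0.56  0.01] 0.07
6 [-0.   -0.84 -0.01] 0.105
8 [-0.   -1.12 -0.03] 0.14
10 [-0.01 -1.39 -0.06] 0.175
12 [-0.01 -1.67 -0.1 ] 0.209
```

apply_moves([
  [0,-0.2,-0.05,0.02,0,0,1],
  [0,-0.4,-0.1,0.025,0,0,1],
  [0,-0.4,-0.1,0.025,0,0,1],
])

```text
clock: 13.25
ee_pos: [0.4612, -0.2774, 0.17]
tool_rot: [0.707, 0.039, -0.705, 0.044]
wrist_force: [2.0, -6.4, 0.9]
finger_gap: 0.0089
```

apply_moves([
  [0,-0.15,0,0,0,0,1],
  [0,-0.3,0,0,0,0,1],
  [0,-0.3,0,0,0,0,1],
])

```text
clock: 13.55
ee_pos: [0.4611, -0.2763, 0.17]
tool_rot: [0.707, 0.037, -0.705, 0.044]
wrist_force: [3.9, -11.3, -1.7]
finger_gap: 0.0092
```

```bash
python3 sw.py
```

```text
13.55 [ 0.4611 -0.2763  0.17  ] [  3.9 -11.3  -1.7] [-1.68 -0.49 -0.85] 0.009203729179957425 [-0.66  0.07 -0.02  1.48 -0.01  2.37]
0.07986571668539119 pos angle -172.02322744911842 yaw-90 -173.4268556302613 stop -173.3
2 [-0.   -0.28  0.  ] 0.035
4 [-0.01 -0.56 -0.01] 0.07
6 [-0.01 -0.84 -0.02] 0.105
8 [-0.01 -1.11 -0.05] 0.14
10 [-0.01 -1.39 -0.09] 0.175
12 [-0.02 -1.66 -0.13] 0.209
```

The tangential force has climbed to 11 N, where 1 N turns the spout, and the angle matches the stop. I'll release, rise and look.

apply_moves([
  [0,0,0,0,0,0,0.7],
  [0,0,0,0,0,0,0.4],
  [0,0,0,0,0,0,0],
  [0,0,0,0,0,0,0],
  [0,0,0,0,0,0,0],
  [0,0.3,0,0,0,0,0],
  [-3,0.3,0,0,0,0,0],
  [-7,0.3,0,0,0,0,0],
  [-11,0.3,0,0,0,0,0],
  [-11,0.3,0,0,0,0,0],
])

```text
clock: 14.55
ee_pos: [0.462, -0.2761, 0.2858]
tool_rot: [0.709, 0.04, -0.703, 0.045]
wrist_force: [0.6, -0.9, 0.1]
finger_gap: 0.0856
```

apply_moves([
  [0,0,-2,0,0,0,0],
  [0,0,-6,0,0,0,0],
  [0,0,-10,0,0,0,0],
  [0,-4,-12,0,0,0,0],
  [0,-9,-12,0,0,0,0],
  [0,-14,-12,0,0,0,0],
  [0,-18,-12,0,0,0,0],
  [0,-20,-12,0,0,0,0],
  [0,-20,-12,0,0,0,0],
])

```text
clock: 15.45
ee_pos: [0.5548, -0.0586, 0.2785]
tool_rot: [-0.706, -0.044, 0.706, -0.044]
wrist_force: [0.6, -0.1, -0.2]
finger_gap: 0.0854
```

```bash
python3 - <<'E'
from h import *
import cv2
s=robot.sense();print(s["clock"],s["ee_pos"],s["wrist_force"])
for n in("top","scene"):
  print(n,"tip",np.round(proj(n,(.4511,-.2755,.122)),1),"tab",np.round(proj(n,(.4586,-.2748,.189)),1),"rimc",np.round(proj(n,(.4511,-.2755,.098)),1),"hub",np.round(proj(n,(.540,-.265,.146)),1))
A=robot.read_camera("top");B=robot.read_camera("scene")
a=cv2.resize(A[235:335,390:490],(400,400),interpolation=2);b=cv2.resize(B[150:275,175:300],(400,400),interpolation=2)
cv2.imwrite("pics/f.png",np.hstack([a,b])[:,:,::-1]);cv2.imwrite("pics/fb.png",B[:,:,::-1])
for u,v in [(480,0)]:pass
# stack rims unchanged? compare patch with first picture
s0=cv2.imread("pics/top0.png")[:,:,::-1]
print("jar/yellow/busy diff",np.abs(s0[150:330,150:350].astype(int)-A[150:330,150:350]).max(2).__gt__(60).sum())
E
```

```text
15.45 [ 0.55475258 -0.05857953  0.27854199] [ 0.57757323 -0.10096508 -0.24812807]
top tip [438.8 294.4] tab [447.3 292. ] rimc [435.9 294. ] hub [436.5 254.4]
scene tip [236.7 191.4] tab [231.4 164.5] rimc [237.8 201.1] hub [211.7 199. ]
jar/yellow/busy diff 2413
```

View pics/f.png

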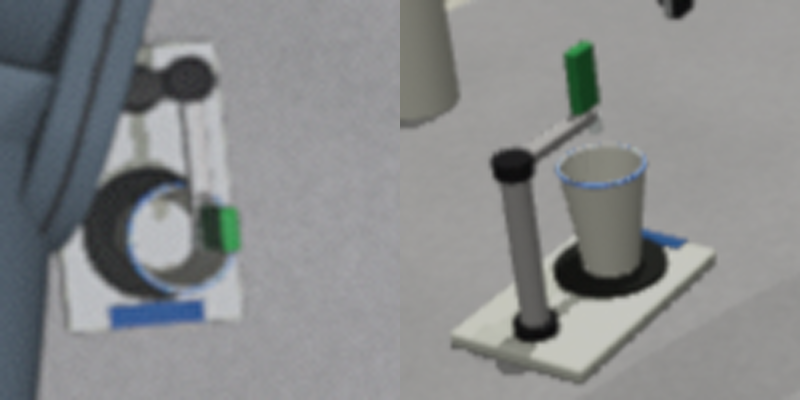

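```bash
python3 - <<'E'
from h import *
import cv2
a=cv2.imread("pics/scene0.png");b=cv2.imread("pics/fb.png")
def f(im,lo,hi,x0,y0,x1,y1):
    m=cv2.inRange(cv2.cvtColor(im,cv2.COLOR_BGR2HSV)[y0:y1,x0:x1],lo,hi);n,_,st,c=cv2.connectedComponentsWithStats(m,connectivity=8)
    return sorted([((c[i]+[x0,y0]).round(1).tolist(),st[i,4]) for i in range(1,n) if st[i,4]>12],key=lambda q:q[0][1])
for nm,lo,hi,box in [("stack rims",(100,90,60),(130,255,255),(445,230,510,320)),("busy rim",(100,90,60),(130,255,255),(330,215,372,250)),("yellow",(20,120,60),(35,255,255),(400,290,460,365)),("jar",(3,120,30),(18,255,255),(320,300,380,400)),("spatula",(0,0,0),(180,255,45),(415,365,450,425))]:
    print(nm,f(a,lo,hi,*box),f(b,lo,hi,*box))
E
```

```text
stack rims [([472.0, 255.3], np.int32(26)), ([494.6, 256.3], np.int32(17)), ([481.5, 282.9], np.int32(14))] [([489.7, 270.1], np.int32(13))]
busy rim [] []
yellow [([426.8, 308.9], np.int32(604)), ([423.8, 334.8], np.int32(799))] [([426.8, 308.9], np.int32(603)), ([423.8, 334.8], np.int32(799))]
jar [([349.7, 349.2], np.int32(777)), ([348.7, 389.6], np.int32(222))] [([349.7, 349.1], np.int32(782)), ([348.7, 389.6], np.int32(219))]
spatula [([433.5, 394.7], np.int32(502))] [([433.5, 394.6], np.int32(498))]
```

```bash
python3 - <<'E'
import cv2
from h import *
a=cv2.imread("pics/scene0.png",0).astype(float);b=cv2.imread("pics/fb.png",0).astype(float)
for nm,(x0,y0,x1,y1) in {"stack lower":(458,268,496,316),"busy cup":(325,190,395,300)}.items():
    p=a[y0:y1,x0:x1];q=b[y0:y1,x0:x1];print(nm,"phase shift",cv2.phaseCorrelate(p,q),"mean abs diff",abs(p-q).mean())
E
```

```text
stack lower phase shift ((0.04147549803820283, 0.42860791553958677), 0.9117756719920075) mean abs diff 6.583333333333333
busy cup phase shift ((0.17128384442871436, -0.17534635639596274), 0.8143426807006766) mean abs diff 14.57025974025974
```

```bash
python3 -c "
from workcell import robot
print(robot.close_job(),robot.sense()['clock'])"
```

```text
the job is handed in; nothing more can be done
the job is handed in; nothing more can be done
```

I took the top beaker off the stack and set it on the empty stand's black pad. I then pinched the green tab and swung the spout in over the beaker until it stopped. I let go, backed the arm clear and handed the job in at about 15.6 s.

**Beaker:** It drew straight up and left the lower two nested, and it touched down with about 3 N. In the last top view its rim centre is at (436, 294.5) against (435.9, 294) for the middle of the pad. That is within about 1–2 mm, and it stands upright.

**Spout:** The tab is at (447.3, 292.5) against (447.3, 292) expected at the stop. The push built up to 11 N before release, where about 1 N turns the spout. The image alone fixes the angle only to about 1.5°.

**Other objects:**
- **Jar, spatula and yellow beaker:** they show no shift between the first and last scene pictures.
- **Lower two beakers:** image correlation gives under 0.5 px of shift.
- **Beaker in use:** also under 0.5 px by correlation. Its patch changed in brightness, probably from the arm's shadow.

**Checks that were unclear:** The colour search for the beaker rims found nothing on the beaker in use and gave patchy results on the stack, so for those I relied on the correlation. A pixel difference of the top view was not usable because the arm was in it.

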